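Reset the tripped breaker on the packing bench

TASK

One of the three breakers on the packing bench's power box has tripped: its white lever stands about halfway instead of leaning right over to one end. Reset it: push that lever fully over to OFF (the red strip), then throw it fully over to ON (the green strip) and let go. Leave the levers of the other two breakers, one on and one off, as they are.

Things in the scene. Friction and masses are not known exactly. Their poses are not given: they have to be found in the camera images.
- tripped_breaker: Tripped breaker: fixed dark block 130 (x) x 76 (y) x 50 mm, one of three alike, 85 mm apart along y in any order, on a grey box 40 mm high. Origin: centre of its underside, z up; flat top at z = 50 mm. Lever swings in its x-z plane. On top: red strip at x = -56 mm (OFF end, robot's side), green strip at x = +56 mm (ON end). Loose things around are lower than its top (90 mm above the bench).
- tripped_lever (a joint): Angle (rad) of its smooth white lever, a paddle 12 mm thick (along the swing), 24 mm wide (y). Hinge: breaker's y axis through x = 0, z = 38 mm; end 65 mm from it (upright: 53 mm above the block). 0 upright, + leans to +x; -0.65 is the OFF stop, +0.65 the ON stop. Starts within 0.15 of upright. Only friction, 0.12 N m (4 N at 20 mm above the block): it stays where left.
- running_lever (a joint): Angle of the like lever of a neighbouring breaker that is ON (about +0.6, leaning to +x): leave it there.
- spare_lever (a joint): Angle of the like lever of the other neighbouring breaker, which is OFF (about -0.6, leaning to -x): leave it there.

How it is judged:
By the outcome, as a careful person would: the job done as asked, in the order asked, and still so for the second after the job is handed in, with the robot touching nothing.
It also fails if it takes over 40 s, if anything falls off the work surface, if the arm or the gripper's body presses on something with over 40 N, if the wrist force passes 120 N, or if a joint passes its speed limit or range.

ROBOT

A 7-joint arm with a two-finger parallel gripper is mounted at the origin on the work surface. World frame = base frame: x ahead of the robot, y to its left, z up, the work surface at z = 0. Lengths are in m, angles in rad, forces in N, time in s.
With the tool pointing down it reaches from about 0.4 to 0.875 m from the base axis. Payload 19.3 kg.
Tool frame: the origin (TCP) lies at the very end of the fingers, on their centre line; the grasp point (between the pads) lies 19 mm behind it; z points along the fingers, x is the direction in which the jaws open and shut, and the axes are right-handed (so a half turn about z gives the same grasp; the last joint's range is limited). The gripper opens to 85 mm and grips with 20 to 120 N. Pads are 22 mm wide; open, the fingers measure 114 mm over their backs; the gripper's body (76 mm by 85 mm) begins 54 mm behind the grasp point. The pads swing forward as they close: fully open they stand 13 mm farther back than shut.
Start: joints at [-1.261, 0.521, -0.036, 1.599, 0.021, 1.021, -0.113], TCP at [0.232, 0.58, 0.196] pointing down, gripper open.
Joint ranges: [-2.91, 2.91], [-0.3, 2.13], [-1.5, 1.42], [0.17, 2.43], [-1.26, 4.41], [0.16, 1.93], [-2.52, 2.52]. Speed limits (rad/s): [1.89, 1.89, 2.39, 2.39, 3.01, 3.01, 3.01].

INTERFACE

Orientations are given as [roll, pitch, yaw] about the fixed x, y, z axes, in that order (R = Rz(yaw) Ry(pitch) Rx(roll)).
In Python, from workcell import observe, eyes, job_done gives the robot as it stands. The module is installed in compiled form; this text tells all that it offers.
- The arm moves only by the shell command python3 -m pendant 'ROWS' [FORCE]. ROWS is JSON, a list of rows, each an object of numbers: "dx", "dy", "dz": the shift along the tool's x, y, z in mm; "ax", "ay", "az": the turn, a rotation vector about the tool's x, y, z in degrees; "claw": the finger opening in mm, from 0 to 85.4. A call has 1 to 10 rows; each row is the pose to reach, as a shift and turn from the pose commanded when the call began, along the tool's axes at that moment; what a row does not reach only later rows make up. A row lasts 1/12 s, in which the tool goes at most 41.7 mm and 7.16 degrees, less where a joint would pass 70% of its speed; a pose out of reach is approached as far as the arm can. A call with a gripper value outside its range is refused whole. The fingers move at their own pace and stop on an object; FORCE is the grip in N (left out, the last holds). Time passes only in rows, so rows that repeat a pose let the fingers close. It gives the time, the measured TCP pose, the force and the opening at its end, in the units of the state.
- observe(): the state, without advancing time (a new reading comes with each control period).
- eyes.grab_frame(name): name is "scene" or "top" or "wrist"; returns a dict with "image" (384x512x3 uint8, blue, green, red), "fovy" (degrees; the focal length in pixels is half the picture's height over the tangent of half this angle, whatever the lens; pixels are square), "cx", "cy" (the principal point, pixels), "view" (4x4, takes a point from world to camera coordinates). Camera axes: x right, y up, looking along -z (the intrinsics and any distortion apply to the point x, -y, -z); pixel columns grow to the right and rows downward; lengths in m; the calibration is good to about 2 mm. The wrist camera is an equidistant fisheye: a pixel r from the principal point sees the ray r / f radians off the axis. A picture is of the moment at which its call begins. There is no depth.
- job_done(): hands the job in, once; it reports no verdict.
The state is a dict: "clock": time; "qpos": joint angles; "qd": joint speeds; "joint_efforts": joint torques, N m; "position": TCP position; "tool_rot": TCP orientation; "force": force on the tool from outside, world axes, zero at the start; "moment": the same for the moment, N m; "grip_width": finger opening in m.
Only numpy, scipy, OpenCV 4.12 (cv2) and the standard library are available. Lean on these libraries where they do the work, as an engineer would, in place of code of your own. Each camera call takes 0.05 s, during which the arm holds its last target.

## Working session

There is one attempt and no reset: what is moved stays moved. The work goes in short steps, Python scripts to look and compute and a shell command to move; the robot and the scene stay as the last step left them, time stands still between calls to the robot, and variables do not carry over. Pictures are saved under pics/ and viewed, and the job is handed in when it is done.

```bash
mkdir -p pics
python3 - <<'E'
from workcell import observe, eyes
import cv2
s=observe(); print(s['clock'],s['position'],s['tool_rot'],s['force'],s['grip_width'])
for n in ['scene','top','wrist']:
    f=eyes.grab_frame(n); cv2.imwrite(f'pics/{n}0.png',f['image']); print(n,f['fovy'],f['cx'],f['cy'],f['view'].round(3).tolist() if hasattr(f['view'],'round') else f['view'])
E
```

```text
0.0 [0.23159464 0.58012745 0.19514498] [3.14152790e+00 1.07430680e-03 1.19103584e+00] [ 0.50049812 -1.22523266  0.0556228 ] 0.0856023618886763
scene 57.704409692854455 256.2274122230596 194.35827138155474 [[-0.692, 0.722, -0.003, 0.363], [-0.548, -0.522, 0.654, 0.285], [0.471, 0.454, 0.756, -1.021], [0.0, 0.0, 0.0, 1.0]]
top 50.67566141565737 260.0289541162887 191.65869324338857 [[0.008, -0.999, 0.046, 0.022], [0.989, 0.015, 0.147, -0.584], [-0.148, 0.044, 0.988, -0.683], [0.0, 0.0, 0.0, 1.0]]
wrist 65.70646984690485 257.3333907975938 191.72851958420117 [[0.371, 0.929, -0.001, -0.624], [-0.881, 0.351, -0.316, 0.041], [-0.293, 0.118, 0.949, -0.38], [0.0, 0.0, 0.0, 1.0]]
```

View pics/scene0.png

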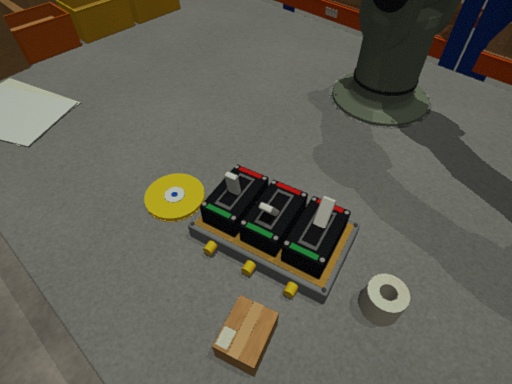

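View pics/top0.png

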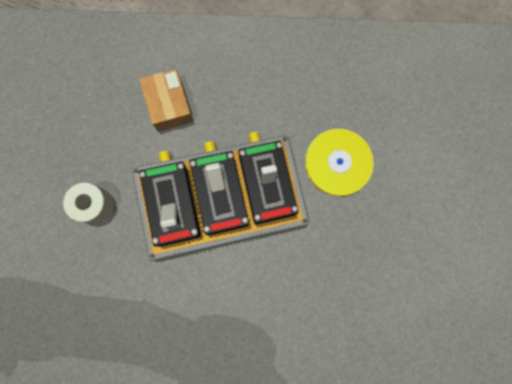

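View pics/wrist0.png

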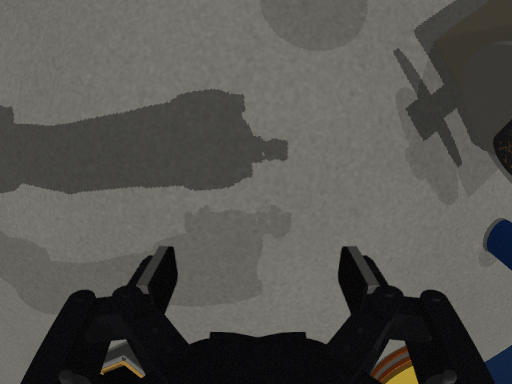

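The top view has the red strips at the bottom (robot side). The left lever, near (168,213), is OFF. The middle one, near (215,178), is ON. The right one, near (269,172), is about halfway, so that breaker is the tripped one. In the scene view it is the leftmost, with its lever tip near (231,177). Next I'll measure its strips and lever.

```bash
cat > h.py <<'E'
import numpy as np, cv2
from workcell import observe, eyes
def foc(f): return f['image'].shape[0]/2/np.tan(np.radians(f['fovy'])/2)
def ray(f,uv,fish=False):
    V=np.array(f['view']);F=foc(f)
    x,y=(uv[0]-f['cx'])/F,(uv[1]-f['cy'])/F
    if fish:
        r=np.hypot(x,y); k=np.sin(r)/r if r>0 else 1; d=np.array([x*k,-y*k,-np.cos(r)])
    else: d=np.array([x,-y,-1])
    R=V[:3,:3]; return -R.T@V[:3,3], R.T@d
def onz(f,uv,z,fish=False):
    o,d=ray(f,uv,fish); return o+d*(z-o[2])/d[2]
def proj(f,p):
    V=np.array(f['view']); c=V[:3,:3]@np.array(p)+V[:3,3]; F=foc(f)
    return f['cx']+F*c[0]/-c[2], f['cy']-F*c[1]/-c[2]
def blobs(f,kind,amin=20):
    h=cv2.cvtColor(f['image'],cv2.COLOR_BGR2HSV); H,S,Vv=h[...,0],h[...,1],h[...,2]
    if kind=='green': m=(H>50)&(H<85)&(S>120)&(Vv>40)
    elif kind=='red': m=((H<4)|(H>174))&(S>150)&(Vv>60)
    else: m=(S<45)&(Vv>130)
    n,l,st,c=cv2.connectedComponentsWithStats(m.astype(np.uint8))
    return [(c[i].round(1).tolist(),int(st[i,4]),st[i,:4].tolist()) for i in range(1,n) if st[i,4]>=amin]
E
python3 - <<'E'
from h import *
fr={}
for n in ['top','scene']:
    f=eyes.grab_frame(n); fr[n]=f
    for k in ['green','red','white']:
        for c,a,b in blobs(f,k): print(n,k,c,a,b, onz(f,c,0.09).round(4) if k!='white' else '')
f=fr['top']; im=f['image'][120:260,120:320]
cv2.imwrite('pics/topz.png',cv2.resize(im,None,fx=4,fy=4,interpolation=cv2.INTER_CUBIC))
im=fr['scene']['image'][150:290,180:370]
cv2.imwrite('pics/scz.png',cv2.resize(im,None,fx=4,fy=4,interpolation=cv2.INTER_CUBIC))
E
```

```text
top green [260.6, 148.6] 196 [246, 143, 30, 12] [0.6506 0.0303 0.09  ]
top green [211.0, 159.1] 189 [197, 154, 30, 12] [0.6308 0.1136 0.09  ]
top green [160.9, 170.1] 203 [146, 164, 31, 13] [0.6105 0.1962 0.09  ]
top red [275.9, 212.7] 207 [261, 207, 30, 12] [0.5417 0.004  0.09  ]
top red [225.7, 224.2] 206 [211, 218, 30, 13] [0.5217 0.0868 0.09  ]
top red [174.3, 235.9] 211 [159, 230, 32, 13] [0.5017 0.1698 0.09  ]
top white [11.6, 3.4] 53 [0, 0, 23, 8] 
top white [279.2, 171.0] 147812 [0, 0, 512, 384] 
top white [172.0, 79.7] 150 [166, 72, 13, 16] 
top white [295.7, 180.1] 250 [285, 141, 22, 78] 
top white [339.5, 161.3] 339 [329, 151, 22, 22] 
top white [262.0, 156.9] 34 [254, 155, 17, 5] 
top white [213.8, 176.6] 422 [204, 163, 20, 30] 
top white [268.8, 169.0] 118 [261, 164, 16, 10] 
top white [163.2, 178.2] 48 [154, 176, 19, 6] 
top white [221.6, 213.8] 80 [211, 200, 23, 19] 
top white [273.7, 204.3] 47 [265, 201, 18, 7] 
top white [167.2, 215.8] 340 [159, 204, 17, 27] 
top white [257.0, 217.0] 21 [255, 215, 5, 5] 
top white [244.3, 219.8] 22 [242, 218, 6, 5] 
top white [227.6,
[... 389 characters left out ...]
green [259.1, 229.7] 186 [245, 222, 29, 17] [0.6332 0.1117 0.09  ]
scene green [303.8, 250.9] 213 [289, 242, 31, 19] [0.6132 0.1944 0.09  ]
scene red [250.0, 172.2] 111 [238, 167, 25, 12] [0.5446 0.0028 0.09  ]
scene red [288.4, 188.1] 123 [276, 182, 26, 13] [0.5243 0.0858 0.09  ]
scene red [338.3, 208.8] 49 [334, 205, 10, 8] [0.5004 0.1841 0.09  ]
scene white [28.3, 110.7] 3309 [0, 78, 80, 68] 
scene white [230.7, 175.1] 61 [225, 171, 13, 9] 
scene white [174.1, 194.2] 203 [165, 187, 20, 15] 
scene white [324.0, 211.1] 382 [314, 196, 22, 32] 
scene white [265.9, 206.8] 74 [260, 203, 13, 9] 
scene white [388.5, 292.6] 1061 [367, 273, 44, 40] 
scene white [225.3, 337.4] 257 [216, 326, 20, 23]
```

View pics/topz.png

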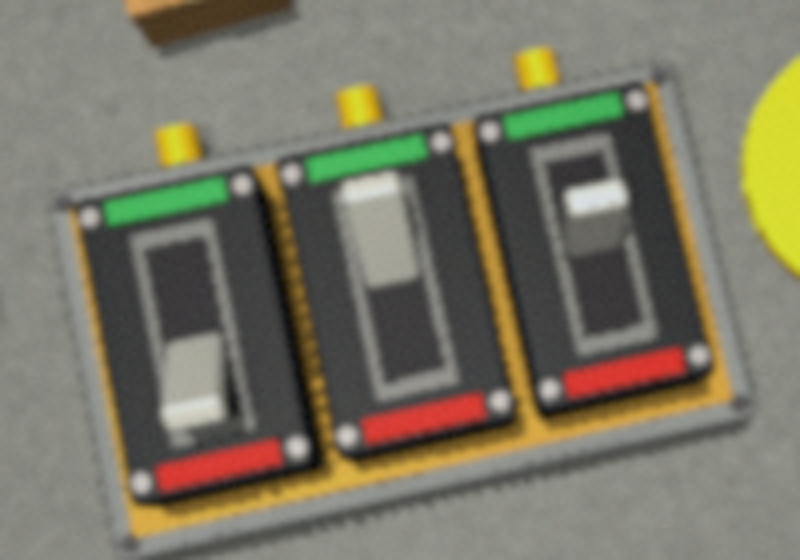

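View pics/scz.png

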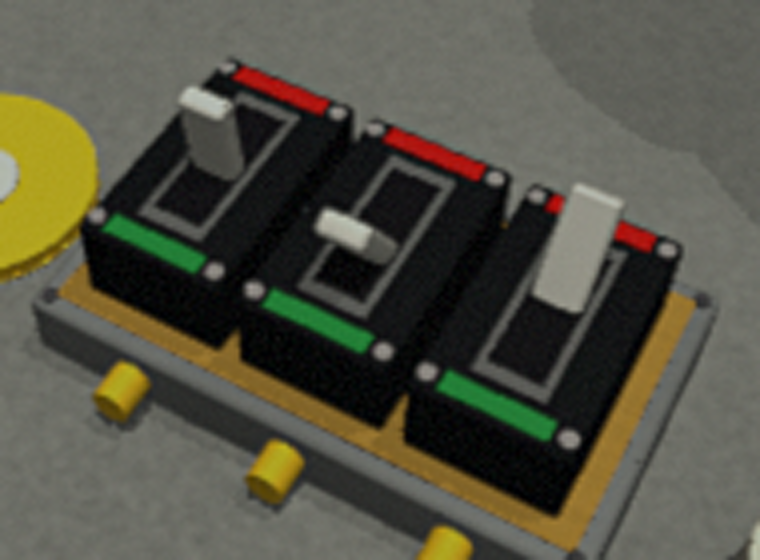

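```bash
cat >> h.py <<'E'
from scipy.spatial.transform import Rotation as Ro
def tri(f,uv,g,uw):
    o1,d1=ray(f,uv);o2,d2=ray(g,uw); A=np.stack([d1,-d2],1); t=np.linalg.lstsq(A,o2-o1,rcond=None)[0]
    a,b=o1+t[0]*d1,o2+t[1]*d2; return (a+b)/2,np.linalg.norm(a-b)
C=np.array([.5975,.0165,.04]); YAW=.237
def loc(p): return Ro.from_euler('z',-YAW).apply(np.array(p)-C)   # world -> breaker
def go(bl,yaw=YAW):  # breaker-frame target for TCP -> tool deltas (mm, deg)
    s=observe(); R=Ro.from_euler('xyz',s['tool_rot']); t=C+Ro.from_euler('z',YAW).apply(bl)
    d=R.inv().apply(t-s['position'])*1e3
    T=Ro.from_euler('xyz',[np.pi,0,yaw]); r=np.degrees((R.inv()*T).as_rotvec())
    print('clock',s['clock'],'breaker-frame TCP mm',(loc(s['position'])*1e3).round(1),'F',Ro.from_euler('z',-YAW).apply(s['force']).round(1),'w',round(s['grip_width'],4)); print('d',d.round(1),'a',r.round(2))
E
python3 - <<'E'
from h import *
f=eyes.grab_frame('top');g=eyes.grab_frame('scene')
p,e=tri(f,(268.8,169),g,(230.7,175.1)); q=loc(p); print(p,e,q, np.arctan2(q[0],q[2]-.038))
go([0,0,.13])
print(proj(f,p),proj(g,p))
E
```

```text
[0.60639214 0.01824267 0.13868166] 0.0029176293409261065 [ 0.00905273 -0.0003938   0.09868166] 0.14809182026530643
clock 0.35 breaker-frame TCP mm [-223.2  634.   155.6] F [0.3 0.8 0.4] w 0.0855
d [-388.   548.8   25.7] a [1.000e-02 1.000e-02 5.465e+01]
(np.float64(269.52397467411134), np.float64(168.4106362576959)) (np.float64(231.5070049062656), np.float64(175.24709166234334))
```

```bash
python3 -m pendant '[{"dx":-388,"dy":549,"az":54.6,"claw":62},{"dx":-388,"dy":549,"az":54.6,"claw":62},{"dx":-388,"dy":549,"az":54.6,"claw":62},{"dx":-388,"dy":549,"az":54.6,"claw":62},{"dx":-388,"dy":549,"az":54.6,"claw":62},{"dx":-388,"dy":549,"az":54.6,"claw":62},{"dx":-388,"dy":549,"az":54.6,"claw":62},{"dx":-388,"dy":549,"az":54.6,"claw":62},{"dx":-388,"dy":549,"az":54.6,"claw":62},{"dx":-388,"dy":549,"az":54.6,"claw":62}]'
python3 -c "
from h import *
go([0,0,.13])"
```

```text
clock 0.35 breaker-frame TCP mm [-223.2  634.   155.6] F [0.3 0.8 0.4] w 0.0855
d [-388.   548.8   25.7] a [1.000e-02 1.000e-02 5.465e+01]schema error: expected keys dx, dy, dz, ax, ay, az, claw
```

```bash
python3 -m pendant '[{"dx":-388,"dy":549,"dz":0,"ax":0,"ay":0,"az":54.6,"claw":62},{"dx":-388,"dy":549,"dz":0,"ax":0,"ay":0,"az":54.6,"claw":62},{"dx":-388,"dy":549,"dz":0,"ax":0,"ay":0,"az":54.6,"claw":62},{"dx":-388,"dy":549,"dz":0,"ax":0,"ay":0,"az":54.6,"claw":62},{"dx":-388,"dy":549,"dz":0,"ax":0,"ay":0,"az":54.6,"claw":62},{"dx":-388,"dy":549,"dz":0,"ax":0,"ay":0,"az":54.6,"claw":62},{"dx":-388,"dy":549,"dz":0,"ax":0,"ay":0,"az":54.6,"claw":62},{"dx":-388,"dy":549,"dz":0,"ax":0,"ay":0,"az":54.6,"claw":62},{"dx":-388,"dy":549,"dz":0,"ax":0,"ay":0,"az":54.6,"claw":62},{"dx":-388,"dy":549,"dz":0,"ax":0,"ay":0,"az":54.6,"claw":62}]'
python3 -c "
from h import *
go([0,0,.13])"
```

```text
clock: 1.18
position: [0.4592, 0.2293, 0.1959]
tool_rot: [-3.141, -0.0, 0.238]
force: [0.7, 1.5, -0.1]
grip_width: 0.062
clock 1.1833 breaker-frame TCP mm [-84.4 239.3 155.9] F [ 1.   1.3 -0.1] w 0.062
d [ 84.2 239.3  25.9] a [-0.01 -0.02  0.05]
```

```bash
python3 -m pendant '[{"dx":84,"dy":239,"dz":0,"ax":0,"ay":0,"az":0,"claw":62},{"dx":84,"dy":239,"dz":0,"ax":0,"ay":0,"az":0,"claw":62},{"dx":84,"dy":239,"dz":0,"ax":0,"ay":0,"az":0,"claw":62},{"dx":84,"dy":239,"dz":0,"ax":0,"ay":0,"az":0,"claw":62},{"dx":84,"dy":239,"dz":0,"ax":0,"ay":0,"az":0,"claw":62},{"dx":84,"dy":239,"dz":0,"ax":0,"ay":0,"az":0,"claw":62},{"dx":84,"dy":239,"dz":0,"ax":0,"ay":0,"az":0,"claw":62},{"dx":84,"dy":239,"dz":0,"ax":0,"ay":0,"az":0,"claw":62},{"dx":84,"dy":239,"dz":0,"ax":0,"ay":0,"az":0,"claw":62},{"dx":84,"dy":239,"dz":0,"ax":0,"ay":0,"az":0,"claw":62}]'
python3 -c "
from h import *
go([0.003,0,.060])
for n in ['scene','wrist']:
    f=eyes.grab_frame(n); cv2.imwrite(f'pics/{n}1.png',f['image'])
"
```

```text
clock: 2.02
position: [0.5962, 0.0196, 0.1956]
tool_rot: [-3.141, 0.0, 0.239]
force: [-0.6, 0.2, 0.3]
grip_width: 0.0623
clock 2.0167 breaker-frame TCP mm [ -0.5   3.4 155.6] F [-0.5  0.3  0.3] w 0.0623
d [ 3.6  3.4 95.6] a [-0.03  0.01  0.13]
```

View pics/scene1.png

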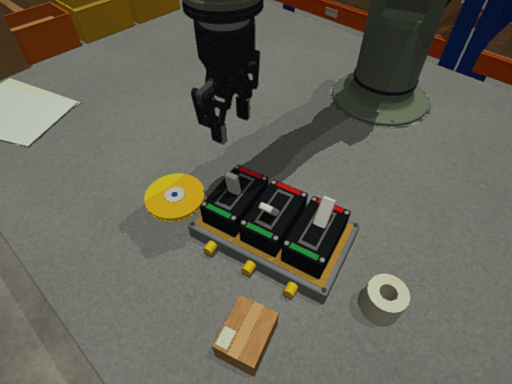

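View pics/wrist1.png

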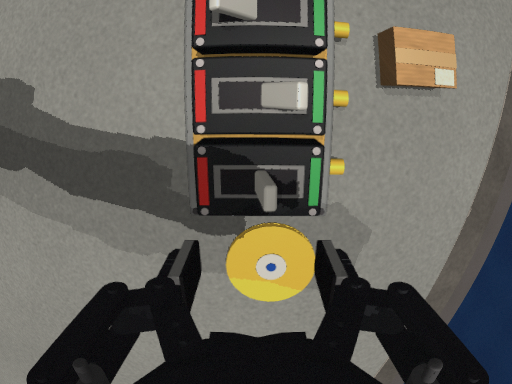

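The wrist view is aligned: strips are vertical at columns ~202 and ~316, and the tripped lever is at (265,190). Before descending I'll check that the TCP projects where the fingers appear in the scene view.

```bash
python3 -c "
from h import *
f=eyes.grab_frame('scene'); s=observe(); print('tcp',proj(f,s['position']), 'tip', proj(f,[.6064,.0182,.1387]))
R=Ro.from_euler('z',YAW)
for x in (-.031,.031): print(proj(f,s['position']+R.apply([x,0,.008])))
g=eyes.grab_frame('top'); cv2.imwrite('pics/top1.png',g['image']); print(proj(g,s['position']))
f=eyes.grab_frame('wrist')
for k in ('green','red'):
  for c,a,b in blobs(f,k): print(k,c,a,onz(f,c,.09,True).round(4))
"
```

```text
tcp (np.float64(234.5432699203152), np.float64(148.74071915191917)) tip (np.float64(231.48672639124132), np.float64(175.23035800555377))
(np.float64(244.0881669760862), np.float64(134.64163007514554))
(np.float64(223.9028720424581), np.float64(156.21268836945495))
(np.float64(271.25165804114664), np.float64(167.16564004179122))
green [318.2, 16.9] 373 [0.6136 0.1892 0.09  ]
green [317.6, 95.6] 531 [0.6318 0.1132 0.09  ]
green [313.9, 180.6] 492 [0.6515 0.031  0.09  ]
red [199.9, 17.0] 389 [0.5049 0.1622 0.09  ]
red [199.8, 95.5] 572 [0.5231 0.0866 0.09  ]
red [202.6, 180.3] 511 [0.5427 0.0047 0.09  ]
```

View pics/top1.png

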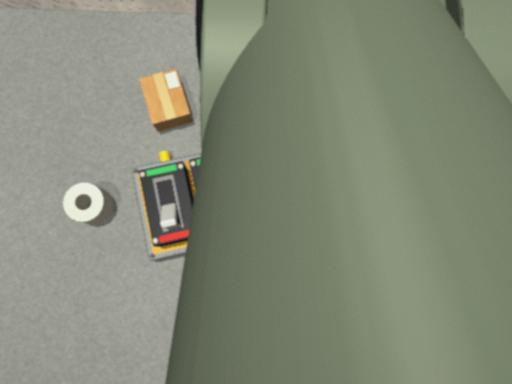

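```bash
python3 -c "
from h import *
f=eyes.grab_frame('scene'); im=f['image'].copy(); s=observe()
R=Ro.from_euler('z',YAW)
im=cv2.resize(im[40:240,150:350],None,fx=3,fy=3,interpolation=cv2.INTER_CUBIC)
for x in (-.031,0,.031):
  for z in (0,.008,.04):
    u,v=proj(f,s['position']+R.apply([x,0,z])); cv2.circle(im,(int((u-150)*3),int((v-40)*3)),3,(0,0,255) if z==0 else (0,255,255),-1)
cv2.imwrite('pics/s1z.png',im); print(s['position'],s['clock'])
"
```

```text
[0.59642948 0.0191056  0.19582194] 2.3167
```

View pics/s1z.png

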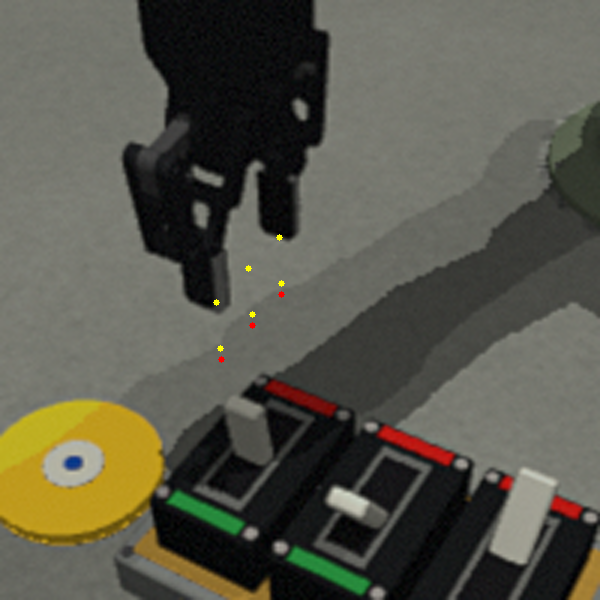

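```bash
python3 -c "
from h import *
f=eyes.grab_frame('wrist'); s=observe(); R=Ro.from_euler('xyz',s['tool_rot'])
im=f['image'][220:384,60:460]; cv2.imwrite('pics/wz.png',cv2.resize(cv2.convertScaleAbs(im,alpha=1.8,beta=25),None,fx=2,fy=2,interpolation=cv2.INTER_CUBIC))
o,_=ray(f,(250,200),True); print('cam in tool mm',R.inv().apply(o-s['position'])*1e3, 'axis in tool',R.inv().apply(ray(f,(f['cx']+.01,f['cy']),True)[1]))
for x in (-.031,.031):
  for y in (-.011,.011):
    for z in (0,-.01,-.03,-.04):
      p=s['position']+R.apply([x,y,z]); V=np.array(f['view']); c=V[:3,:3]@p+V[:3,3]
      th=np.arctan2(np.hypot(c[0],c[1]),-c[2]); k=th*foc(f)/np.hypot(c[0],c[1]); print(x,y,z,round(f['cx']+k*c[0]),round(f['cy']-k*c[1]))
print(s['grip_width'])
"
```

```text
cam in tool mm [  -0.71096019  -80.90861321 -178.11200009] axis in tool [3.04335242e-04 3.15784987e-01 9.48830728e-01]
-0.031 -0.011 0 211 207
-0.031 -0.011 -0.01 208 213
-0.031 -0.011 -0.03 203 227
-0.031 -0.011 -0.04 200 235
-0.031 0.011 0 212 237
-0.031 0.011 -0.01 210 245
-0.031 0.011 -0.03 206 261
-0.031 0.011 -0.04 203 270
0.031 -0.011 0 306 207
0.031 -0.011 -0.01 309 213
0.031 -0.011 -0.03 314 227
0.031 -0.011 -0.04 318 235
0.031 0.011 0 304 237
0.031 0.011 -0.01 306 244
0.031 0.011 -0.03 311 261
0.031 0.011 -0.04 314 270
0.062107217545979525
```

View pics/wz.png

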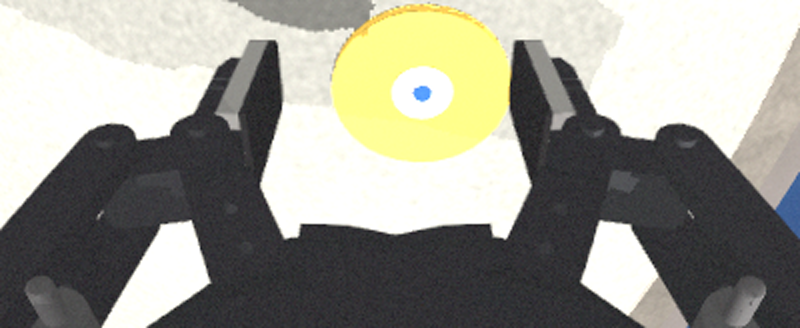

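Both views agree that the finger ends sit about 40 mm behind the reported TCP. In the scene view the tips are at about (222,141) and (243,118), which matches z+40 mm. In the wrist view the tip corners at (198,240) and (318,240) match z = -40 mm. I'll descend in steps that are safe either way, and check again.

```bash
python3 -m pendant '[{"dx":3,"dy":3,"dz":30,"ax":0,"ay":0,"az":0,"claw":62},{"dx":3,"dy":3,"dz":60,"ax":0,"ay":0,"az":0,"claw":62},{"dx":3,"dy":3,"dz":85,"ax":0,"ay":0,"az":0,"claw":62},{"dx":3,"dy":3,"dz":90,"ax":0,"ay":0,"az":0,"claw":62},{"dx":3,"dy":3,"dz":90,"ax":0,"ay":0,"az":0,"claw":62}]'
cat >> h.py <<'E'
def snap(name,box=(150,40,350,240),cam='scene',fx=3):
    f=eyes.grab_frame(cam); a,b,c,d=box
    cv2.imwrite(f'pics/{name}.png',cv2.resize(cv2.convertScaleAbs(f['image'][b:d,a:c],alpha=1.4,beta=20),None,fx=fx,fy=fx,interpolation=cv2.INTER_CUBIC)); return f
E
python3 -c "
from h import *
go([0,0,.022]); snap('s2',(150,80,330,260)); snap('w2',(0,0,512,384),'wrist',1.4)"
```

```text
clock: 2.78
position: [0.5994, 0.0163, 0.1047]
tool_rot: [-3.141, 0.003, 0.238]
force: [-0.6, 0.1, 0.1]
grip_width: 0.0622
clock 2.7833 breaker-frame TCP mm [ 1.8 -0.7 64.7] F [-0.6  0.3  0.1] w 0.0622
d [-1.6 -0.7 42.7] a [-0.01  0.15  0.06]
```

View pics/s2.png

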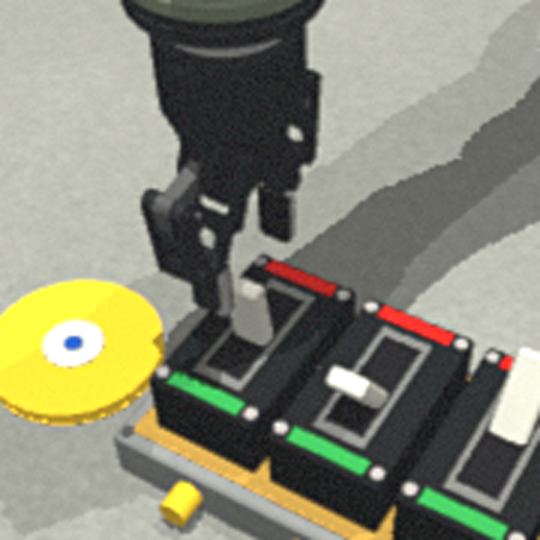

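View pics/w2.png

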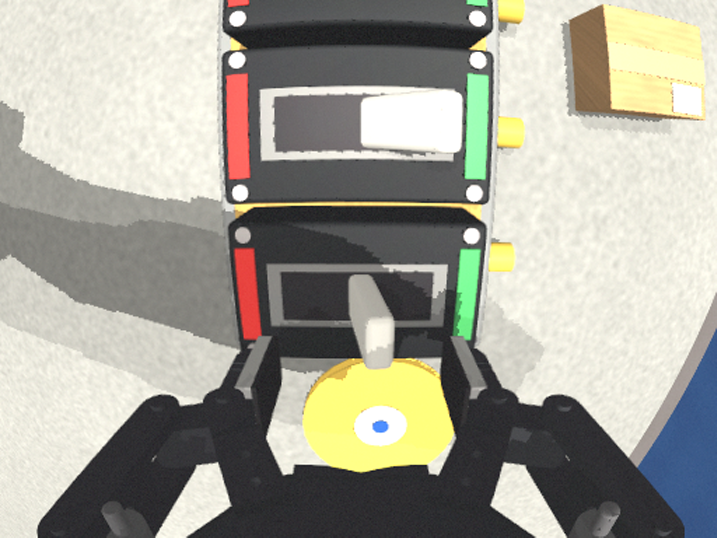

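```bash
python3 -c "
from h import *
snap('s2b',(195,140,265,210),'scene',8); snap('w2b',(160,200,360,300),'wrist',4)"
```

```text
(no output)
```

View pics/s2b.png

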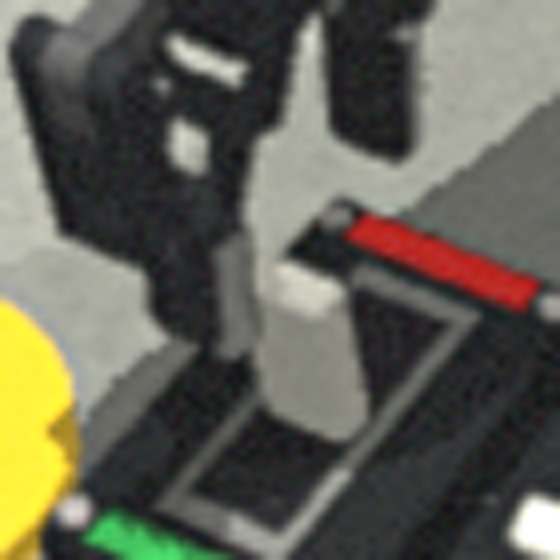

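View pics/w2b.png

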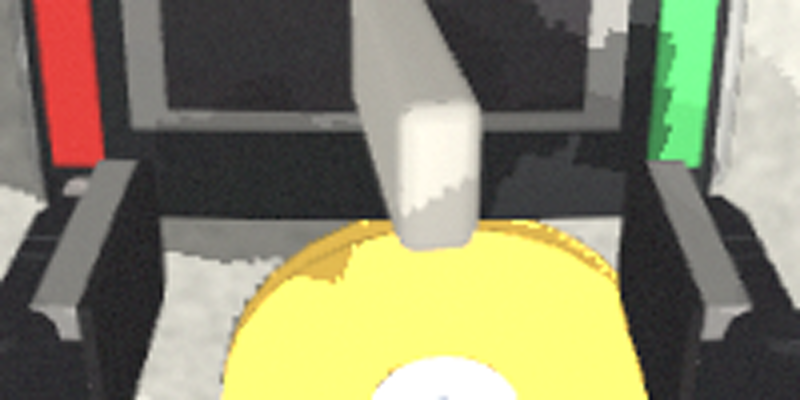

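```bash
python3 -c "
from h import *
s=observe(); w=eyes.grab_frame('wrist'); f=eyes.grab_frame('scene'); R=Ro.from_euler('xyz',s['tool_rot'])
def tr(uw,us):
    o1,d1=ray(w,uw,True);o2,d2=ray(f,us);t=np.linalg.lstsq(np.stack([d1,-d2],1),o2-o1,rcond=None)[0]
    p=(o1+t[0]*d1+o2+t[1]*d2)/2; print('brk mm',(loc(p)*1e3).round(1),'tool mm',(R.inv().apply(p-s['position'])*1e3).round(1),'err',np.linalg.norm(o1+t[0]*d1-o2-t[1]*d2)*1e3)
tr((322,240.5),(195+247/8,140+352/8))
tr((332.5,240.5),(195+215/8,140+355/8))
print('lever top centre'); tr((160+440/4,200+175/4),(195+308/8,140+290/8))
"
```

```text
brk mm [ 37.3   6.4 106.4] tool mm [ 33.9  -7.4 -38.9] err 0.9128034651494421
brk mm [ 43.2   4.4 107.8] tool mm [ 39.8  -5.4 -40.3] err 3.65615732336532
lever top centre
brk mm [ 9.7  2.8 99.8] tool mm [  6.3  -3.7 -32.4] err 3.3275129363921994
```

Triangulating the finger corner puts the finger ends about 40 mm short of the reported TCP, some 57 mm above the block. They need about 4 mm more in +y to be centred on the lever. I'll descend 32 mm, to about 25 mm above the block, straddling the lever.

```bash
python3 -m pendant '[{"dx":0,"dy":-4,"dz":10,"ax":0,"ay":0,"az":0,"claw":62},{"dx":0,"dy":-4,"dz":20,"ax":0,"ay":0,"az":0,"claw":62},{"dx":0,"dy":-4,"dz":28,"ax":0,"ay":0,"az":0,"claw":62},{"dx":0,"dy":-4,"dz":32,"ax":0,"ay":0,"az":0,"claw":62},{"dx":0,"dy":-4,"dz":32,"ax":0,"ay":0,"az":0,"claw":62}]'
python3 -c "
from h import *
go([0,0,.03]); snap('s3',(170,100,300,230),'scene',5); snap('w3',(160,150,400,300),'wrist',3)"
```

```text
clock: 3.5
position: [0.5985, 0.02, 0.0723]
tool_rot: [-3.141, 0.002, 0.238]
force: [0.6, 0.4, 0.7]
grip_width: 0.062
clock 3.5 breaker-frame TCP mm [ 1.8  3.2 32.3] F [0.6 0.2 0.7] w 0.062
d [-1.8  3.2  2.3] a [-0.01  0.12  0.06]
```

View pics/s3.png

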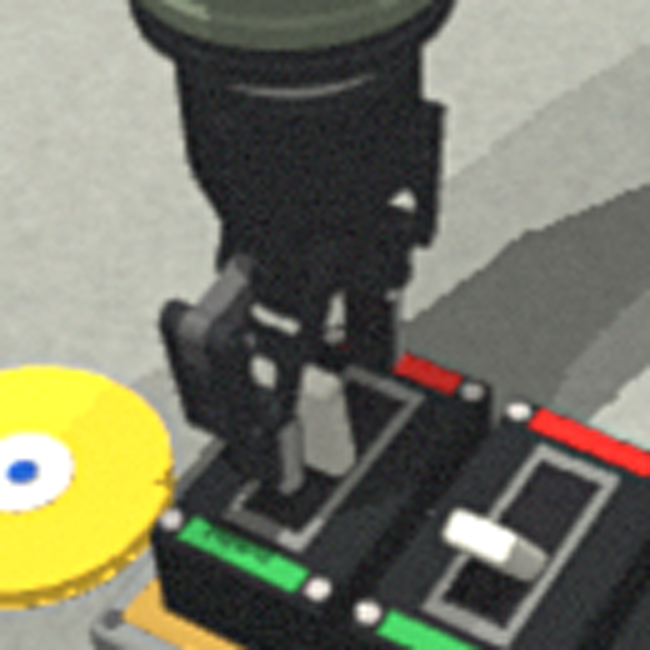

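View pics/w3.png

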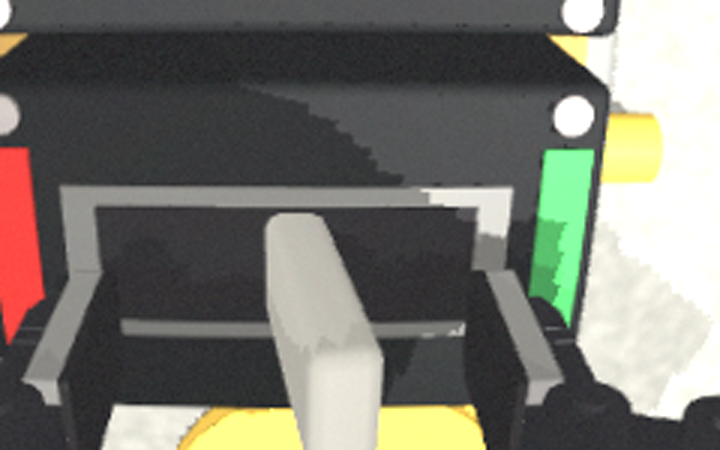

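The lever, tip near w3 (345,400), sits between the fingers at columns ~100 and ~490. Now I'll push toward OFF (-x).

```bash
python3 -m pendant '[{"dx":-8,"dy":0,"dz":0,"ax":0,"ay":0,"az":0,"claw":62},{"dx":-16,"dy":0,"dz":0,"ax":0,"ay":0,"az":0,"claw":62},{"dx":-23,"dy":0,"dz":0,"ax":0,"ay":0,"az":0,"claw":62},{"dx":-29,"dy":0,"dz":0,"ax":0,"ay":0,"az":0,"claw":62},{"dx":-35,"dy":0,"dz":0,"ax":0,"ay":0,"az":0,"claw":62},{"dx":-40,"dy":0,"dz":0,"ax":0,"ay":0,"az":0,"claw":62},{"dx":-44,"dy":0,"dz":0,"ax":0,"ay":0,"az":0,"claw":62},{"dx":-48,"dy":0,"dz":0,"ax":0,"ay":0,"az":0,"claw":62},{"dx":-48,"dy":0,"dz":0,"ax":0,"ay":0,"az":0,"claw":62}]'
python3 -c "
from h import *
go([0,0,.03]); snap('s4',(170,100,300,230),'scene',5); snap('w4',(160,150,400,300),'wrist',3)"
```

```text
clock: 4.35
position: [0.5517, 0.0087, 0.0737]
tool_rot: [-3.141, 0.001, 0.238]
force: [0.5, -0.1, 1.1]
grip_width: 0.0621
clock 4.35 breaker-frame TCP mm [-46.3   3.1  33.7] F [ 0.5 -0.2  1.1] w 0.0621
d [46.3  3.2  3.6] a [-0.01  0.04  0.05]
```

View pics/s4.png

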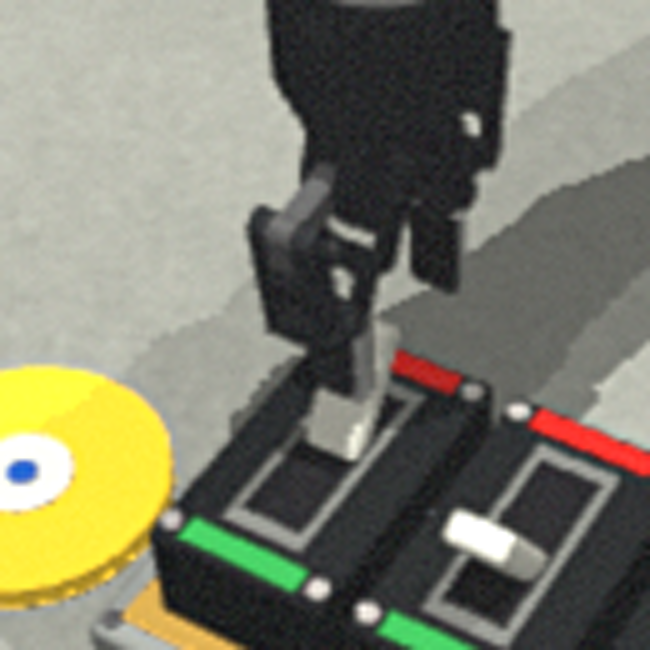

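View pics/w4.png

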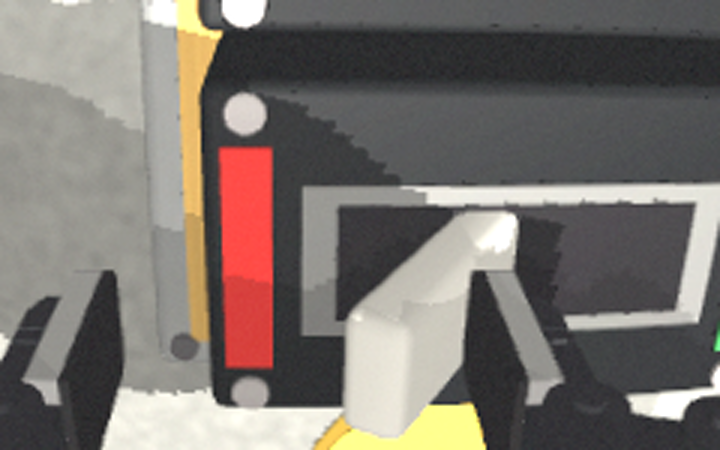

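The lever is leaning left under the + finger, with its tip at w4 (378,330), and there is no stop force yet. I'll creep on.

```bash
python3 -m pendant '[{"dx":-2,"dy":0,"dz":0,"ax":0,"ay":0,"az":0,"claw":62},{"dx":-4,"dy":0,"dz":0,"ax":0,"ay":0,"az":0,"claw":62},{"dx":-5,"dy":0,"dz":0,"ax":0,"ay":0,"az":0,"claw":62},{"dx":-5,"dy":0,"dz":0,"ax":0,"ay":0,"az":0,"claw":62}]'
python3 -c "
from h import *
go([0,0,.03])"
```

```text
clock: 4.78
position: [0.5476, 0.0076, 0.0737]
tool_rot: [-3.142, -0.0, 0.238]
force: [1.6, 0.5, 1.4]
grip_width: 0.0619
clock 4.7833 breaker-frame TCP mm [-50.6   3.1  33.7] F [1.7 0.1 1.4] w 0.0619
d [50.6  3.1  3.7] a [-0.   -0.    0.05]
```

```bash
python3 -m pendant '[{"dx":-2,"dy":0,"dz":0,"ax":0,"ay":0,"az":0,"claw":62},{"dx":-3,"dy":0,"dz":0,"ax":0,"ay":0,"az":0,"claw":62},{"dx":-4,"dy":0,"dz":0,"ax":0,"ay":0,"az":0,"claw":62},{"dx":-4,"dy":0,"dz":0,"ax":0,"ay":0,"az":0,"claw":62}]'
python3 -c "
from h import *
go([0,0,.03]); snap('w5',(160,150,400,300),'wrist',3)"
```

```text
clock: 5.12
position: [0.546, 0.0071, 0.0745]
tool_rot: [3.141, -0.004, 0.238]
force: [11.1, 3.8, 4.6]
grip_width: 0.0622
clock 5.1167 breaker-frame TCP mm [-52.3   3.   34.5] F [11.7  1.   4.6] w 0.0622
d [52.2  3.1  4.7] a [ 0.03 -0.26  0.07]
```

View pics/w5.png

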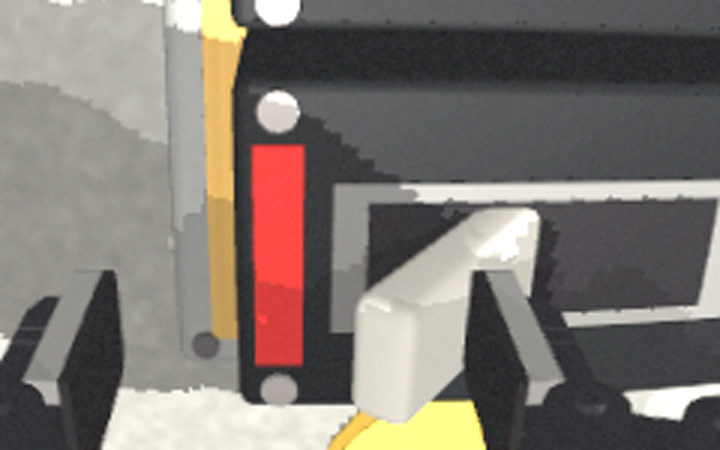

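```bash
python3 -m pendant '[{"dx":-1,"dy":0,"dz":0,"ax":0,"ay":0,"az":0,"claw":62},{"dx":-2,"dy":0,"dz":0,"ax":0,"ay":0,"az":0,"claw":62},{"dx":-2,"dy":0,"dz":0,"ax":0,"ay":0,"az":0,"claw":62},{"dx":-2,"dy":0,"dz":0,"ax":0,"ay":0,"az":0,"claw":62}]'
python3 -c "
from h import *
go([0,0,.03]); snap('s5',(170,100,300,230),'scene',5)"
```

```text
clock: 5.5
position: [0.5454, 0.007, 0.075]
tool_rot: [3.141, -0.007, 0.239]
force: [15.0, 3.9, 5.5]
grip_width: 0.0618
clock 5.5 breaker-frame TCP mm [-52.9   3.   35. ] F [15.5  0.2  5.5] w 0.0618
d [52.9  3.1  5.4] a [ 0.05 -0.4   0.09]
```

View pics/s5.png

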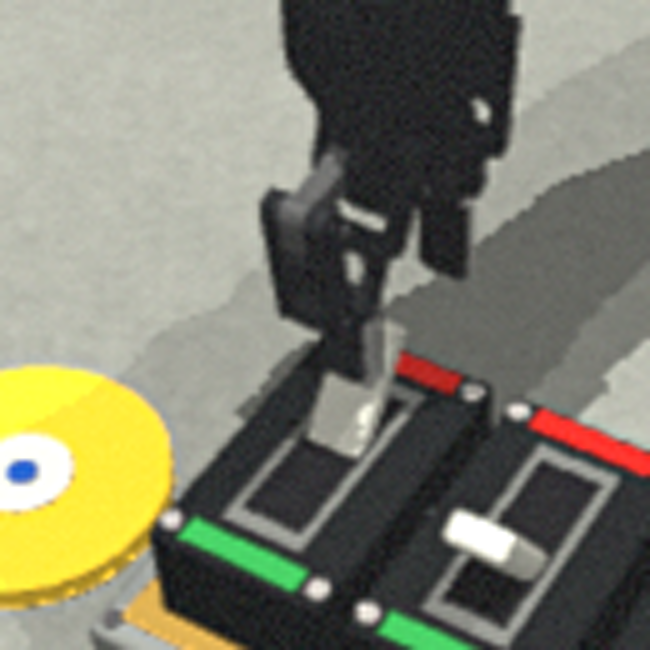

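Force rises with the finger stalled (15 N at TCP x = -53 mm), which is where the geometry puts the OFF stop. I'll back off and measure the lever before throwing it.

```bash
python3 -m pendant '[{"dx":6,"dy":0,"dz":0,"ax":0,"ay":0,"az":0,"claw":62},{"dx":14,"dy":0,"dz":0,"ax":0,"ay":0,"az":0,"claw":62},{"dx":22,"dy":0,"dz":0,"ax":0,"ay":0,"az":0,"claw":62},{"dx":22,"dy":0,"dz":0,"ax":0,"ay":0,"az":0,"claw":62}]'
python3 -c "
from h import *
go([0,0,.03]); snap('s6',(170,100,300,230),'scene',5); snap('w6',(160,150,400,300),'wrist',3)"
```

```text
clock: 5.88
position: [0.5643, 0.0119, 0.0734]
tool_rot: [3.142, 0.0, 0.239]
force: [0.5, -0.5, 0.5]
grip_width: 0.0617
clock 5.8833 breaker-frame TCP mm [-33.3   3.3  33.4] F [ 0.3 -0.6  0.5] w 0.0617
d [33.3  3.4  3.4] a [0.   0.01 0.09]
```

View pics/s6.png

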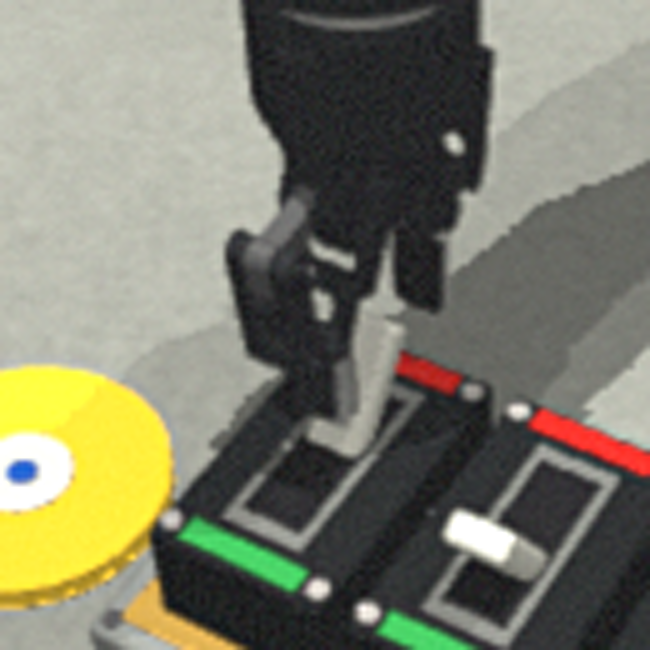

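View pics/w6.png

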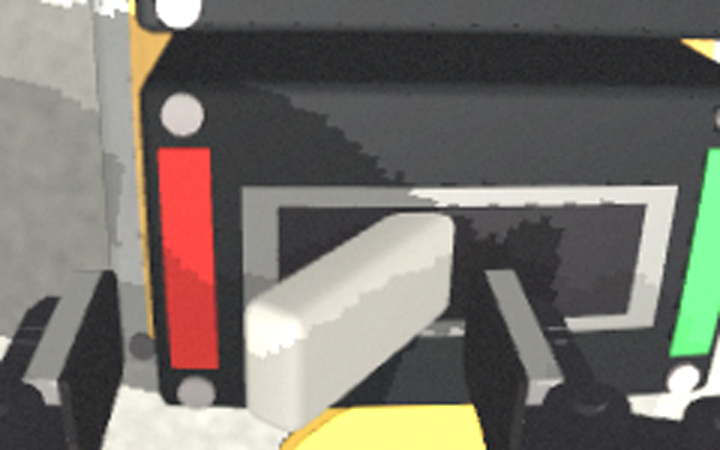

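```bash
cat >> h.py <<'E'
def wproj(f,p):
    V=np.array(f['view']); c=V[:3,:3]@p+V[:3,3]; th=np.arctan2(np.hypot(c[0],c[1]),-c[2]); k=th*foc(f)/np.hypot(c[0],c[1]); return f['cx']+k*c[0],f['cy']-k*c[1]
def ends(a,y,yoff=0):
    r=[]
    for sx in (-6,6): r.append(C+Ro.from_euler('z',YAW).apply(np.array([65*np.sin(a)+sx*np.cos(a),y,38+65*np.cos(a)-sx*np.sin(a)])/1e3))
    return r
E
python3 -c "
from h import *
f=eyes.grab_frame('wrist')
for a in (-.5,-.55,-.6,-.65,-.7): print(a,[(round((u-160)*3),round((v-150)*3)) for y in (12,-12) for u,v in [wproj(f,p) for p in ends(a,y)]])
g=eyes.grab_frame('scene')
for a in (-.5,-.55,-.6,-.65,-.7): print(a,[(round((u-170)*5),round((v-100)*5)) for y in (12,-12) for u,v in [proj(g,p) for p in ends(a,y)]])
"
```

```text
-0.5 [(285, 323), (356, 342), (286, 443), (350, 464)]
-0.55 [(268, 316), (335, 337), (270, 436), (332, 459)]
-0.6 [(253, 310), (316, 332), (255, 429), (314, 453)]
-0.65 [(238, 303), (297, 327), (242, 421), (297, 447)]
-0.7 [(224, 296), (280, 321), (229, 413), (281, 441)]
-0.5 [(403, 324), (388, 330), (348, 302), (332, 308)]
-0.55 [(407, 323), (392, 328), (352, 301), (337, 305)]
-0.6 [(410, 323), (396, 326), (356, 301), (341, 304)]
-0.65 [(414, 323), (400, 325), (359, 301), (345, 302)]
-0.7 [(417, 324), (404, 324), (363, 302), (349, 302)]
```

The end-face corners at w6 (248,308) and (308,327) match an angle of about -0.62 to -0.65. Together with the stall force, that confirms the OFF stop. Now I'll throw it to ON.

```bash
python3 -m pendant '[{"dx":8,"dy":0,"dz":0,"ax":0,"ay":0,"az":0,"claw":62},{"dx":16,"dy":0,"dz":0,"ax":0,"ay":0,"az":0,"claw":62},{"dx":24,"dy":0,"dz":0,"ax":0,"ay":0,"az":0,"claw":62},{"dx":32,"dy":0,"dz":0,"ax":0,"ay":0,"az":0,"claw":62},{"dx":40,"dy":0,"dz":0,"ax":0,"ay":0,"az":0,"claw":62},{"dx":48,"dy":0,"dz":0,"ax":0,"ay":0,"az":0,"claw":62},{"dx":56,"dy":0,"dz":0,"ax":0,"ay":0,"az":0,"claw":62},{"dx":64,"dy":0,"dz":0,"ax":0,"ay":0,"az":0,"claw":62},{"dx":72,"dy":0,"dz":0,"ax":0,"ay":0,"az":0,"claw":62},{"dx":74,"dy":0,"dz":0,"ax":0,"ay":0,"az":0,"claw":62}]'
python3 -c "
from h import *
go([0.05,0.003,.033]); snap('s7',(170,100,300,230),'scene',5); snap('w7',(160,150,400,300),'wrist',3)"
```

```text
clock: 6.92
position: [0.6363, 0.0293, 0.0735]
tool_rot: [3.142, -0.0, 0.238]
force: [-4.1, -0.1, 0.6]
grip_width: 0.0619
clock 6.9167 breaker-frame TCP mm [40.7  3.3 33.5] F [-4.   0.9  0.6] w 0.0619
d [9.3 0.3 0.5] a [ 0.01 -0.01  0.08]
```

View pics/s7.png

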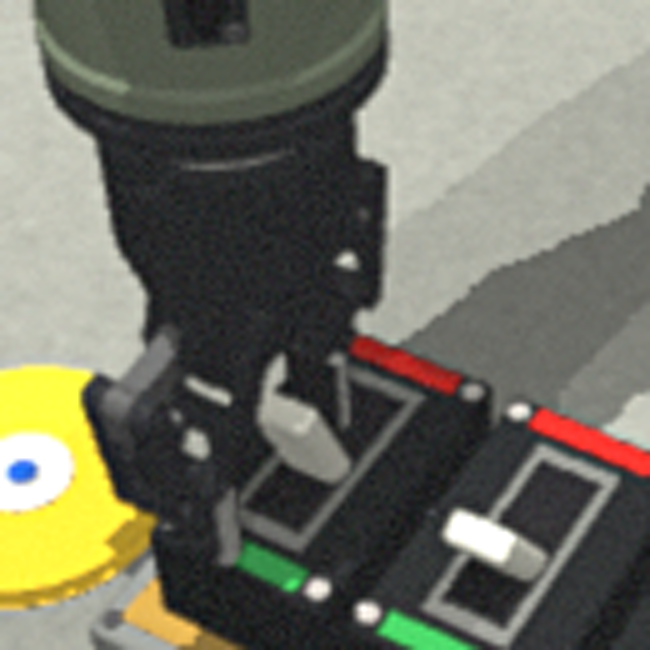

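View pics/w7.png

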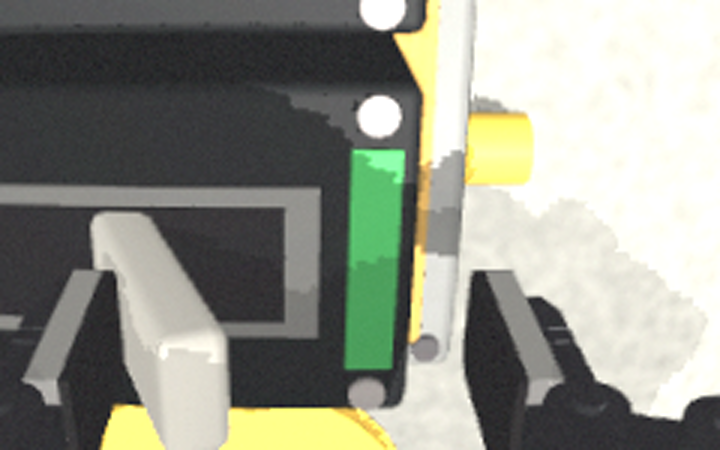

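The lever is part-way to ON and the force is about 4 N, which is just friction. Continue.

```bash
python3 -m pendant '[{"dx":3,"dy":0,"dz":0,"ax":0,"ay":0,"az":0,"claw":62},{"dx":6,"dy":0,"dz":0,"ax":0,"ay":0,"az":0,"claw":62},{"dx":9,"dy":0,"dz":0,"ax":0,"ay":0,"az":0,"claw":62},{"dx":9,"dy":0,"dz":0,"ax":0,"ay":0,"az":0,"claw":62}]'
python3 -m pendant '[{"dx":1,"dy":0,"dz":0,"ax":0,"ay":0,"az":0,"claw":62},{"dx":2,"dy":0,"dz":0,"ax":0,"ay":0,"az":0,"claw":62},{"dx":3,"dy":0,"dz":0,"ax":0,"ay":0,"az":0,"claw":62},{"dx":3,"dy":0,"dz":0,"ax":0,"ay":0,"az":0,"claw":62}]'
python3 -c "
from h import *
go([0.05,0.003,.033]); snap('w8',(100,150,400,300),'wrist',2.6)"
```

```text
clock: 7.35
position: [0.6444, 0.0312, 0.0738]
tool_rot: [3.142, -0.0, 0.238]
force: [-1.1, -0.8, 1.3]
grip_width: 0.0624
clock: 7.68
position: [0.647, 0.0318, 0.0737]
tool_rot: [3.142, -0.0, 0.238]
force: [-1.7, -0.2, 0.7]
grip_width: 0.0626
clock 7.6833 breaker-frame TCP mm [51.7  3.2 33.7] F [-1.7  0.3  0.7] w 0.0626
d [-1.7  0.2  0.7] a [ 0.   -0.    0.06]
```

View pics/w8.png

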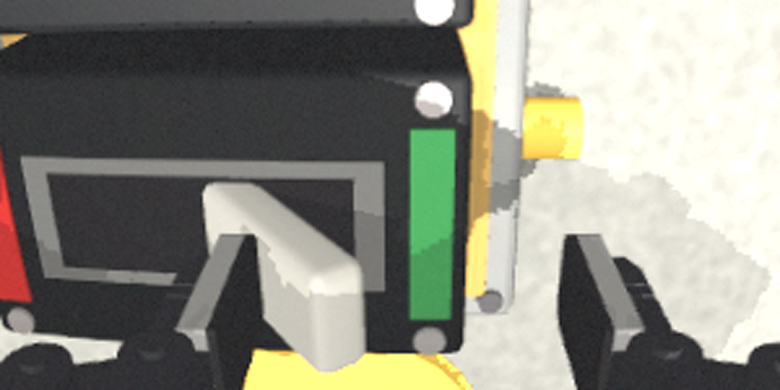

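```bash
python3 -m pendant '[{"dx":1,"dy":0,"dz":0,"ax":0,"ay":0,"az":0,"claw":62},{"dx":2,"dy":0,"dz":0,"ax":0,"ay":0,"az":0,"claw":62},{"dx":3,"dy":0,"dz":0,"ax":0,"ay":0,"az":0,"claw":62},{"dx":3,"dy":0,"dz":0,"ax":0,"ay":0,"az":0,"claw":62}]'
python3 -m pendant '[{"dx":1,"dy":0,"dz":0,"ax":0,"ay":0,"az":0,"claw":62},{"dx":2,"dy":0,"dz":0,"ax":0,"ay":0,"az":0,"claw":62},{"dx":2,"dy":0,"dz":0,"ax":0,"ay":0,"az":0,"claw":62}]'
python3 -c "
from h import *
go([0.05,0.003,.033])"
```

```text
clock: 8.07
position: [0.6482, 0.032, 0.0733]
tool_rot: [-3.141, 0.004, 0.238]
force: [-11.4, -1.9, 6.2]
grip_width: 0.062
clock: 8.32
position: [0.6484, 0.032, 0.073]
tool_rot: [-3.141, 0.007, 0.237]
force: [-22.5, -4.2, 11.7]
grip_width: 0.0624
clock 8.3167 breaker-frame TCP mm [53.2  3.1 33. ] F [-22.8   1.2  11.7] w 0.0624
d [-3.2  0.1  0.1] a [-0.05  0.4   0.02]
```

It stalled at +53.2 mm with 23 N, mirroring the OFF stop at -52.9. I'll back off, lift clear and check.

```bash
python3 -m pendant '[{"dx":-5,"dy":0,"dz":0,"ax":0,"ay":0,"az":0,"claw":62},{"dx":-14,"dy":0,"dz":0,"ax":0,"ay":0,"az":0,"claw":62},{"dx":-16,"dy":0,"dz":0,"ax":0,"ay":0,"az":0,"claw":62},{"dx":-16,"dy":0,"dz":-30,"ax":0,"ay":0,"az":0,"claw":62},{"dx":-16,"dy":0,"dz":-65,"ax":0,"ay":0,"az":0,"claw":62},{"dx":-16,"dy":0,"dz":-100,"ax":0,"ay":0,"az":0,"claw":62},{"dx":-16,"dy":0,"dz":-135,"ax":0,"ay":0,"az":0,"claw":62},{"dx":-16,"dy":0,"dz":-150,"ax":0,"ay":0,"az":0,"claw":62},{"dx":-16,"dy":0,"dz":-150,"ax":0,"ay":0,"az":0,"claw":62}]'
python3 -m pendant '[{"dx":0,"dy":40,"dz":0,"ax":0,"ay":0,"az":0,"claw":62},{"dx":0,"dy":80,"dz":0,"ax":0,"ay":0,"az":0,"claw":62},{"dx":0,"dy":120,"dz":0,"ax":0,"ay":0,"az":0,"claw":62},{"dx":0,"dy":160,"dz":0,"ax":0,"ay":0,"az":0,"claw":62},{"dx":0,"dy":200,"dz":0,"ax":0,"ay":0,"az":0,"claw":62},{"dx":0,"dy":240,"dz":0,"ax":0,"ay":0,"az":0,"claw":62},{"dx":0,"dy":260,"dz":0,"ax":0,"ay":0,"az":0,"claw":62},{"dx":0,"dy":260,"dz":0,"ax":0,"ay":0,"az":0,"claw":62},{"dx":0,"dy":260,"dz":0,"ax":0,"ay":0,"az":0,"claw":62}]'
python3 -c "
from h import *
f=snap('t9',(120,120,320,260),'top',4); g=snap('s9',(180,140,370,280),'scene',4)
for c in 'top','scene':
  F=f if c=='top' else g; o=(120,120) if c=='top' else (180,140)
  for a in (.5,.6,.65): print(c,a,[(round((u-o[0])*4),round((v-o[1])*4)) for y in (12,-12) for u,v in [proj(F,p) for p in ends(a,y)]])
"
```

```text
clock: 9.07
position: [0.6384, 0.0293, 0.2281]
tool_rot: [3.141, -0.007, 0.238]
force: [-0.3, 0.1, 0.2]
grip_width: 0.0621
clock: 9.82
position: [0.6973, -0.225, 0.2224]
tool_rot: [-3.141, 0.001, 0.236]
force: [0.4, 1.0, -1.0]
grip_width: 0.0621
top 0.5 [(557, 160), (551, 138), (617, 147), (609, 125)]
top 0.6 [(554, 147), (547, 127), (613, 134), (606, 115)]
top 0.65 [(552, 141), (546, 123), (611, 129), (604, 110)]
scene 0.5 [(209, 176), (197, 201), (163, 156), (151, 180)]
scene 0.6 [(202, 190), (191, 215), (157, 169), (145, 194)]
scene 0.65 [(199, 196), (188, 222), (153, 176), (142, 201)]
```

View pics/t9.png

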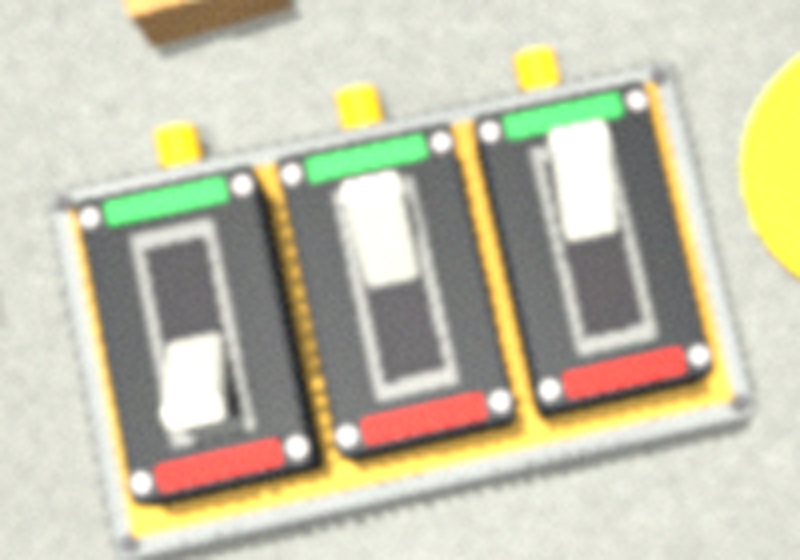

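View pics/s9.png

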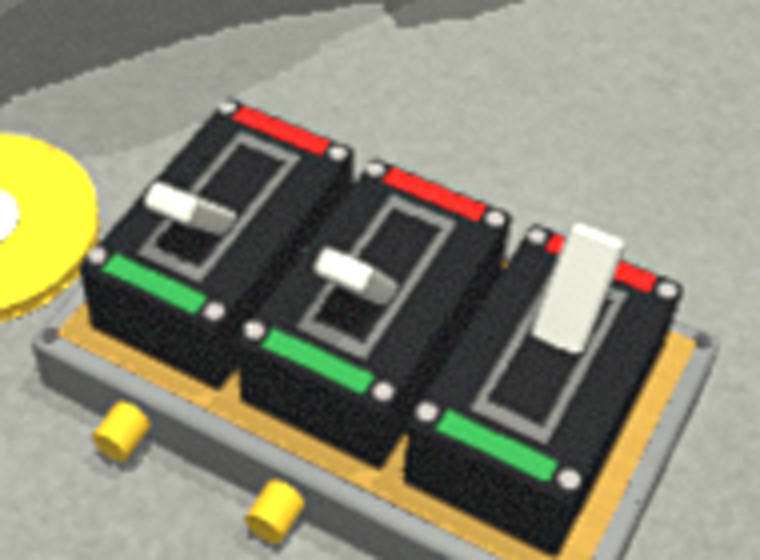

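The top view shows the tripped lever now at the green end, with its end at t9 (550-610, 120). The scene view's end corners, near s9 (145,203) and (190,222), match +0.65 rad. The other two levers look the same as before, and the gripper is clear.

```bash
python3 -c "
from workcell import observe, job_done
s=observe(); print(s['clock'],s['force'].round(1),abs(s['qd']).max()); print(job_done())"
```

```text
9.9167 [-0.1 -0.   0.4] 0.01592937100958523
the job is handed in; nothing more can be done
None
```

I reset the tripped breaker, the one at the -y end: its lever went fully to OFF, then fully to ON, and I let go. I handed the job in at about 10 s of the 40 s allowed. With the fingers straddling the lever, I pushed it each way until it stopped.

- **OFF:** the push stalled at the stop with about 15 N. After backing off, the wrist picture put the lever at about -0.62 to -0.65 rad, a little loose because of the 2 mm calibration.
- **ON:** the push stalled at the mirrored position with about 23 N. After lifting clear, both the top and scene pictures match about +0.65 rad.
- **Other levers:** the running and spare levers look the same as in the first pictures. The gripper touched nothing at the end, with wrist force near zero.
- **One disagreement:** the finger ends appeared about 40 mm behind the reported TCP in both the scene and wrist views. I set the pushing height from the pictures rather than from the reported TCP.

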